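Rearrange three drying pots on their plaster bats

ROBOT

A 6-joint arm with a two-finger parallel gripper is mounted at the origin on the work surface; the furniture and walls round the work are solid. World frame = base frame: x ahead of the robot, y to its left, z up, the work surface at z = 0. Lengths are in mm, angles in rad, forces in N, time in s.
With the tool pointing down it reaches from about 275 to 750 mm from the base axis. Payload 10.2 kg.
Tool frame: the origin (TCP) lies at the very end of the fingers, on their centre line; the grasp point (between the pads) lies 19 mm behind it; z points along the fingers, y is the line along which they close (so a half turn about z gives the same grasp; the last joint's range is limited). The gripper opens to 85 mm and grips with 20 to 120 N. Pads are 22 mm wide; open, the fingers measure 114 mm over their backs; the gripper's body (76 mm by 85 mm) begins 54 mm behind the grasp point. The pads swing forward as they close: fully open they stand 13 mm farther back than shut.
Start: joints at [0.894, 0.313, 1.498, -0, 1.331, -0.223], TCP at [230.164, 471.864, 192.694] pointing down, gripper open.
Joint ranges: [-2.94, 2.94], [-0.97, 2.17], [0.19, 2.56], [-1.23, 4.37], [0.02, 3.11], [-2.88, 2.88]. Speed limits (rad/s): [2.39, 2.39, 3.01, 3.14, 3.14, 3.14].

INTERFACE

Orientations are given as a unit quaternion [w, x, y, z].
In Python, from rig import ctrl, optics gives the robot as it stands. The module is installed in compiled form; this text tells all that it offers.
- The arm moves only by the shell command python3 -m handwheel 'ROWS' [FORCE]. ROWS is JSON, a list that holds one entry, the list of rows, each a list of 5 numbers: the gripper command: -1 is fully open, 1 is shut, values between are in proportion, then the shift along the world's x, y, z in units of 50 mm (1.0 is 50 mm), then the turn about the world's z in units of 8 degrees (1.0 is 8 degrees). In form: [[[gripper, tx, ty, tz, twist], ...]]. A call has 1 to 10 rows; each row shifts and turns the commanded pose from where the row before left it; what a row does not reach is not made up. A row lasts 1/10 s, in which the tool goes at most 50 mm and 8.59 degrees, less where a joint would pass 70% of its speed; a pose out of reach is approached as far as the arm can. A call is refused whole if a number of a shift passes 1 or a number of a turn 1, either way. A call with a gripper value outside its range is refused whole. The fingers move at their own pace and stop on an object; FORCE is the grip in N (left out, the last holds). Time passes only in rows, so rows that do not move let the fingers close. It gives the time, the measured TCP pose, the force, the opening and the grip force at its end, in the units of the state.
- ctrl.sense(): the state, without advancing time (a new reading comes with each control period).
- optics.capture(name): name is "side" or "top"; returns a dict with "img" (480x640x3 uint8, blue, green, red), "K" (3x3 intrinsics, pixels), "R" (3x3) and "t" (3): a world point X has camera coordinates R X + t. Camera axes: x right, y down, z forward; pixel columns grow to the right and rows downward; lengths in mm; the calibration is good to about 2 mm. A picture is of the moment at which its call begins. There is no depth.
- ctrl.finish_job(): hands the job in; it is judged then, once.
The state is a dict: "time_s": time; "joints": joint angles; "dq": joint speeds; "tau": joint torques, N m; "eef_pos": TCP position; "ee_rot": TCP orientation; "force": force on the tool from outside, world axes, zero at the start; "wrist_torque": the same for the moment, N m; "grip_width": opening from 0.0 (shut) to 1.0 (fully open); "grip_force": force on a finger pad.
Only numpy, scipy, OpenCV 4.12 (cv2) and the standard library are available. Lean on these libraries where they do the work, as an engineer would, in place of code of your own. Each camera call takes 0.05 s, during which the arm holds its last target. There are 200 camera calls.

TASK

The three small pots are drying on each other's plaster bats. Put the tall dark pot on the square bat, the grey pot on the oblong bat and the terracotta bowl on the round bat, each standing upright in the middle of its bat; the wooden board is empty, so you may park a pot there on the way. Set the pots down rather than dropping or tipping them, and leave the lidded jar and the ring cutter where they are.

Things in the scene. Friction and masses are not known exactly. Their poses are not given: they have to be found in the camera images.
- dark_pot: Tall, dark brown, open clay pot, round, nearly straight-sided, 63 mm across and 70 mm high, wall about 10 mm, loose, 0.09 to 0.18 kg. At the start it stands on one of the plaster bats. Origin: centre of its underside, z up. It can be held round the outside.
- grey_pot: Grey-brown, open clay pot, round, nearly straight-sided, 59 mm across and 58 mm high, wall about 10 mm, loose, 0.09 to 0.18 kg. At the start it stands on one of the plaster bats. Origin: centre of its underside, z up. It can be held round the outside.
- bowl: Low terracotta-coloured clay bowl, round, 68 mm across at the rim, about 54 mm across 16 mm above its underside and 40 mm at the foot, 42 mm high, loose, 0.09 to 0.18 kg. At the start it stands on one of the plaster bats. Origin: centre of its underside, z up. It can be held round the outside just under the rim.
- round_bat: Round pale plaster bat (flat slab), 110 mm in diameter, 12 mm thick. Fixed to the table. Origin: centre of its underside, z up; its top is 12 mm above the origin. 
- square_bat: Square pale plaster bat, 98 x 98 mm, 12 mm thick. Fixed to the table. Origin: centre of its underside, z up; its top is 12 mm above the origin. 
- oblong_bat: Oblong pale plaster bat, 80 mm along its x by 136 mm along its y, 12 mm thick. Fixed to the table. Origin: centre of its underside, z up; its top is 12 mm above the origin. 
- spare_board: Dark wooden board, 90 mm along its x by 110 mm along its y, 12 mm thick, empty at the start: a free spot for parking one pot. Fixed to the table. Origin: centre of its underside, z up; its top is 12 mm above the origin. 
- jar: Cream jar with a green screw lid, 58 mm across, 75 mm high, standing loose nearer the robot than the bats; to be left alone. Origin: centre of its underside, z up. 
- cutter: Pale steel ring cutter (open ring), 66 mm across, 26 mm high, loose, nearer the robot than the bats; to be left alone. Origin: centre of its underside, z up. 
Not all that is in view belongs to the job. Leave any blue or red look-alike of the dark_pot alone.

How it is judged (in metres and radians):
At the end, for the whole second after the job is handed in: The dark pot stands on the square bat, the grey pot on the oblong bat and the bowl on the round bat, each with its centre within 15 mm of the bat's centre, resting on its top (underside 7 to 18 mm above the bat's underside), upright within 0.1 rad and at rest (horizontal distance between dark_pot and square_bat below 0.015 m and z of dark_pot in the frame of square_bat between 0.007 and 0.018 m and angle between each of dark_pot, grey_pot, bowl's own z axis and vertical below 0.1 rad and linear speed of each of dark_pot, grey_pot, bowl below 0.01 m/s and horizontal distance between grey_pot and oblong_bat below 0.015 m and z of grey_pot in the frame of oblong_bat between 0.007 and 0.018 m and horizontal distance between bowl and round_bat below 0.015 m and z of bowl in the frame of round_bat between 0.007 and 0.018 m); the robot touches nothing.
It fails at once if a pot is tipped by more than 40 degrees (angle between any of dark_pot, grey_pot, bowl's own z axis and vertical above 0.7 rad).
It fails at once if a pot is dropped (falls faster than 0.6 m/s with the fingers off it) ((linear speed of dark_pot above 0.6 m/s and contact force between dark_pot and the fingers below 0.05 N) or (linear speed of grey_pot above 0.6 m/s and contact force between grey_pot and the fingers below 0.05 N) or (linear speed of bowl above 0.6 m/s and contact force between bowl and the fingers below 0.05 N)).
It fails at once if the jar or the ring cutter is shifted by more than 30 mm (distance of any of jar, cutter from where it was at the start of the episode above 0.03 m).
It also fails if it takes over 112 s, if anything falls off the work surface, if the arm or the gripper's body presses on something with over 40 N, if the wrist force passes 120 N, or if a joint passes its speed limit or range.

## Working session

There is one attempt and no reset: what is moved stays moved. The work goes in short steps, Python scripts to look and compute and a shell command to move; the robot and the scene stay as the last step left them, time stands still between calls to the robot, and variables do not carry over. Pictures are saved under pics/ and viewed, at most 14 in all, crops included, and the job is handed in when it is done.

```bash
mkdir -p pics; python3 - <<'E'
from rig import ctrl, optics
import cv2,numpy as np,pickle
for n in("top","side"):
    c=optics.capture(n);cv2.imwrite(f"pics/{n}0.png",c["img"]);pickle.dump(c,open(f"{n}0.pkl","wb"))
    print(n,-np.array(c["R"]).T@np.array(c["t"]),np.array(c["R"])[2])
s=ctrl.sense();print({k:s[k] for k in("time_s","eef_pos","ee_rot","grip_width","force")})
E
```

```text
top [ 205.27744538   -4.65018197 1432.76033532] [ 0.08929741  0.0066849  -0.99598257]
side [ 402.11236839 -951.73678924  510.7486296 ] [-0.05951632  0.90284309 -0.42583115]
{'time_s': 0.1, 'eef_pos': array([229.99530616, 471.64441265, 192.19942175]), 'ee_rot': array([-2.49760362e-04,  2.24952754e-01,  9.74369505e-01, -5.14135731e-04]), 'grip_width': 1.00348133296849, 'force': array([-0.49149708, -0.37603776,  0.92089479])}
```

View pics/top0.png

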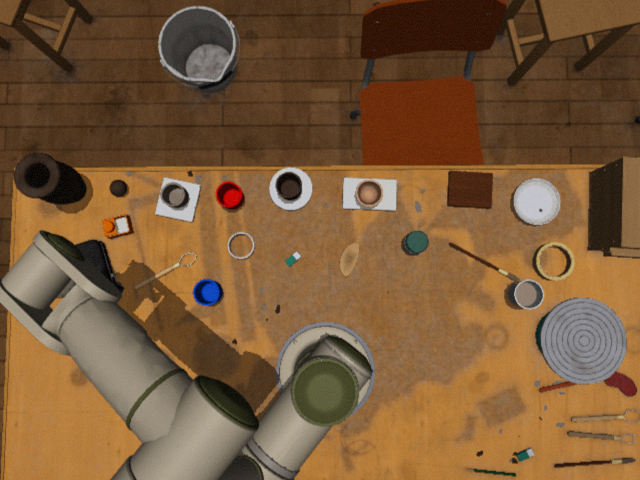

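View pics/side0.png

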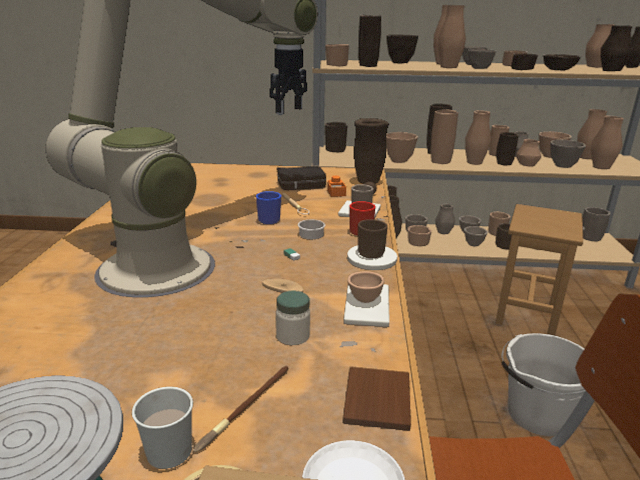

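The top view shows the grey pot on the square bat at (178,198), the dark pot on the round bat at (290,188) and the bowl on the oblong bat at (369,193). The empty board is at (470,190). The jar is at (416,242) and the ring cutter at (241,245).

Dark-pot candidates:
- **(290,188):** dark brown on the round bat, fits the description.
- **(230,195):** red look-alike.
- **(207,292):** blue look-alike.
- **(48,178):** large floor-standing vase, too big.

I'll check this in a crop.

```bash
cat > h.py <<'E'
import cv2,numpy as np
def ray(c,uv,z):
    uv=np.atleast_2d(uv).astype(float);K,R,t=[np.array(c[k],float) for k in "KRt"]
    C=-R.T@t;d=np.c_[uv,np.ones(len(uv))]@np.linalg.inv(K).T@R
    return C+d*((z-C[2])/d[:,2])[:,None]
def rim(c,mask_cnt,ztop,r):
    """rim centre from silhouette: far extent minus r radially, mid extents laterally"""
    P=ray(c,mask_cnt.reshape(-1,2),ztop)[:,:2];C=(-np.array(c["R"]).T@np.array(c["t"]))[:2]
    m=P.mean(0)-C;u=m/np.linalg.norm(m);v=np.array([-u[1],u[0]])
    a=(P-C)@u;b=(P-C)@v
    return C+u*(a.max()-r)+v*(b.max()+b.min())/2,np.ptp(a),np.ptp(b)
E
python3 - <<'E'
import pickle,cv2,numpy as np
from h import *
c=pickle.load(open("top0.pkl","rb"));im=c["img"]
hsv=cv2.cvtColor(im,cv2.COLOR_BGR2HSV)
white=((hsv[...,1]<45)&(hsv[...,2]>150)).astype(np.uint8)
for nm,(u0,u1,v0,v1) in dict(square=(150,206,170,228),round=(262,320,160,215),oblong=(335,402,170,218),board=(440,500,165,215)).items():
    m=np.zeros_like(white);m[v0:v1,u0:u1]=white[v0:v1,u0:u1]
    if nm=="board":m[v0:v1,u0:u1]=(hsv[v0:v1,u0:u1,2]<85)
    m=cv2.morphologyEx(m,cv2.MORPH_OPEN,np.ones((3,3)))
    p=cv2.findNonZero(m);h=cv2.convexHull(p);P=ray(c,h.reshape(-1,2),12)[:,:2].astype(np.float32)
    (x,y),s,a=cv2.minAreaRect(P);print(nm,len(p),"rect",np.round([x,y,*s,a],1),"circ",np.round(cv2.minEnclosingCircle(P)[0],1))
    if nm!="board":
        o=np.zeros_like(white);cv2.fillConvexPoly(o,h,1)
        o=cv2.erode(o,np.ones((5,5)))&(1-m)
        n,l,st,_=cv2.connectedComponentsWithStats(o)
        k=1+np.argmax(st[1:,4]);o=(l==k).astype(np.uint8)
        cn=cv2.convexHull(cv2.findNonZero(o))
        zt,r=dict(square=(70,29.5),round=(82,31.5),oblong=(54,34))[nm]
        print("  pot",st[k],[np.round(q,1) for q in rim(c,cn,zt,r)])
cr=im[140:320,140:500];cv2.imwrite("pics/crop.png",cv2.resize(cr,None,fx=2.2,fy=2.2,interpolation=cv2.INTER_CUBIC))
for nm,uv,z in(("jar",(416,242),75),("cutter",(241,245),26),("red",(230,195),70)):print(nm,ray(c,uv,z)[0].round())
E
```

```text
square 813 rect [433.7 371.9  96.2  96.8  77.9] circ [432.9 371.4]
  pot [161 181  29  29 596] [array([436.6, 368.1]), np.float64(73.7), np.float64(58.2)]
round 758 rect [459.2  86.9 106.3 104.9  89.7] circ [459.6  85.9]
  pot [275 172  27  31 674] [array([455.8,  87.5]), np.float64(74.3), np.float64(65.4)]
oblong 956 rect [ 445.1 -113.2  134.3   78.1   87.7] circ [ 445.3 -113.8]
  pot [354 180  29  28 649] [array([ 440. , -108.9]), np.float64(73.2), np.float64(66.8)]
board 1498 rect [ 453.5 -365.8  110.6   88.9   86. ] circ [ 453.8 -364.8]
jar [ 316. -219.   75.]
cutter [315. 208.  26.]
red [434. 229.  70.]
```

View pics/crop.png

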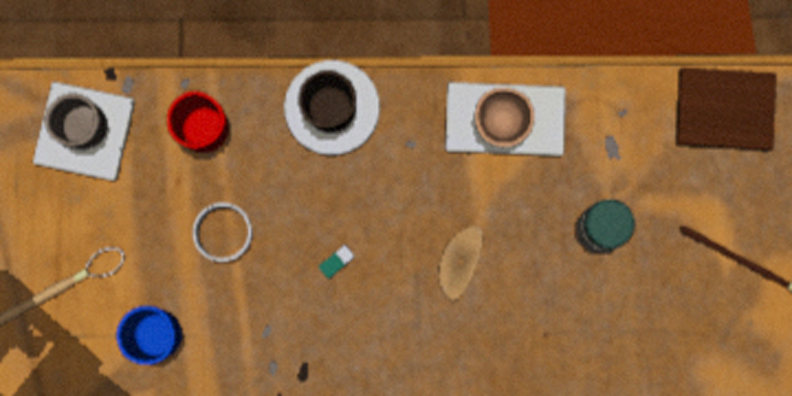

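The crop confirms it: the brown pot on the round bat is the dark pot, and the red and blue ones are look-alikes. Bat and rim sizes measured within 4 mm of those given. The order will be grey to the board, dark to square, bowl to round, then grey to oblong. I'll start by moving over the grey pot.

```bash
python3 -m handwheel '[[[-1,0.41,-0.21,-0.14,0],[-1,0.41,-0.21,-0.14,0],[-1,0.41,-0.21,-0.14,0],[-1,0.41,-0.21,-0.14,0],[-1,0.41,-0.21,-0.14,0],[-1,0.41,-0.21,-0.14,0],[-1,0.41,-0.21,-0.14,0],[-1,0.41,-0.21,-0.14,0],[-1,0.41,-0.21,-0.14,0],[-1,0.41,-0.2,-0.14,0]]]' 40
```

```text
time_s: 1.1
eef_pos: [435.8, 366.7, 122.1]
ee_rot: [-0.0, 0.225, 0.974, -0.0]
force: [-0.1, 0.2, -0.6]
grip_width: 1.001
grip_force: 0.0
```

```bash
python3 -m handwheel '[[[-1,0.01,0.01,-0.24,0],[-1,0,0.01,-0.24,0],[-1,0,0,-0.24,0],[-1,0,0,0,0]]]'
python3 - <<'E'
from rig import optics;import cv2
c=optics.capture("side");cv2.imwrite("pics/s1.png",cv2.resize(c["img"][130:250,270:420],None,fx=5,fy=5,interpolation=cv2.INTER_CUBIC))
E
```

```text
time_s: 1.5
eef_pos: [434.0, 368.3, 84.7]
ee_rot: [-0.001, 0.224, 0.974, -0.001]
force: [-0.3, -0.2, 0.8]
grip_width: 1.003
grip_force: 0.0
```

View pics/s1.png

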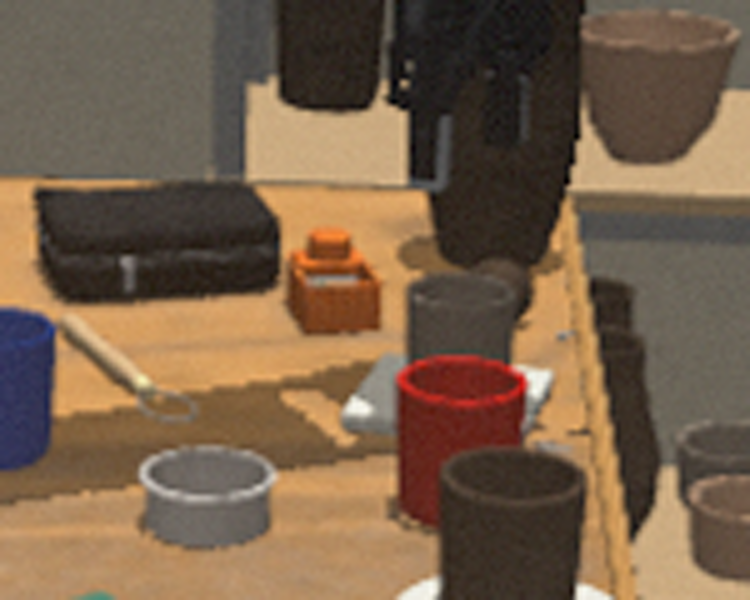

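The fingers are above the grey pot, whose rim is centred at about (362,188) in the full side image. I'll check my measured centres against the side view by projection.

```bash
python3 - <<'E'
import pickle,numpy as np,cv2
from h import *
c=pickle.load(open("side0.pkl","rb"))
K,R,t=[np.array(c[k],float) for k in "KRt"]
for n,p in dict(grey=(436.6,368.1,70),dark=(455.8,87.5,82),bowl=(440,-108.9,54),tcp=(434,368.3,84.7)).items():
    q=K@(R@np.array(p)+t);print(n,q[:2]/q[2],"mm/px",(R@np.array(p)+t)[2]/K[0,0])
cv2.imwrite("pics/s2.png",cv2.resize(c["img"][210:330,330:410],None,fx=5,fy=5,interpolation=cv2.INTER_CUBIC))
E
```

```text
grey [362.41607563 187.74904405] mm/px 2.6536143555454115
dark [372.85340541 224.3729069 ] mm/px 2.153444273106815
bowl [366.25575296 279.10251422] mm/px 1.836578438077719
tcp [361.70973951 182.38305417] mm/px 2.642199409471311
```

View pics/s2.png

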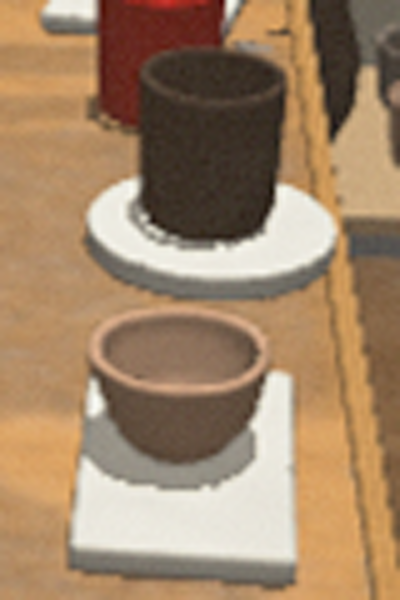

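The rims at crop (213,75) and (179,350) match my projected centres within 1 px, so all positions hold. I'll descend and grip.

```bash
python3 -m handwheel '[[[-1,0.04,0,-0.22,0],[-1,0,0,-0.22,0],[-1,0,0,-0.22,0],[-1,0,0,-0.22,0],[-1,0,0,-0.2,0],[-1,0,0,0,0]]]'; python3 -m handwheel '[[[1,0,0,0,0],[1,0,0,0,0],[1,0,0,0,0],[1,0,0,0,0],[1,0,0,0,0],[1,0,0,0,0],[1,0,0,0,0],[1,0,0,0,0],[1,0,0,0,0],[1,0,0,0,0]]]' 40
```

```text
time_s: 2.15
eef_pos: [436.9, 367.9, 31.0]
ee_rot: [-0.001, 0.225, 0.974, -0.001]
force: [-0.1, 0.4, 0.6]
grip_width: 0.999
grip_force: 0.0
time_s: 3.15
eef_pos: [437.6, 368.4, 32.7]
ee_rot: [-0.0, 0.225, 0.974, -0.0]
force: [-0.0, 0.7, -0.3]
grip_width: -0.003
grip_force: 0.0
```

The fingers shut on nothing, so I'll look.

```bash
python3 - <<'E'
from rig import optics,ctrl;import cv2
c=optics.capture("side");cv2.imwrite("pics/s3.png",cv2.resize(c["img"][90:250,270:430],None,fx=3.7,fy=3.7,interpolation=cv2.INTER_CUBIC))
print(ctrl.sense())
E
```

```text
{'time_s': 3.2, 'joints': array([ 4.94898993e-01,  5.83066080e-01,  1.53794471e+00,  1.22345826e-05,
        1.02061147e+00, -6.22074463e-01]), 'dq': array([-0.00111283, -0.00311563,  0.00078363, -0.00062622,  0.00139428,
        0.00040352]), 'tau': array([-3.94209092e-04, -4.91937518e+01, -2.19608116e+01, -1.97911563e-04,
        4.43962508e-04,  3.02213482e-05]), 'eef_pos': array([437.64728563, 368.35719403,  32.69932521]), 'ee_rot': array([-1.45587907e-05,  2.24972326e-01,  9.74365153e-01, -5.86874266e-06]), 'force': array([-0.03058956, -0.29647658,  0.21670745]), 'wrist_torque': array([0.05616287, 0.01289837, 0.0127727 ]), 'grip_force': 0.0, 'grip_width': 0.00038460173689541186}
```

View pics/s3.png

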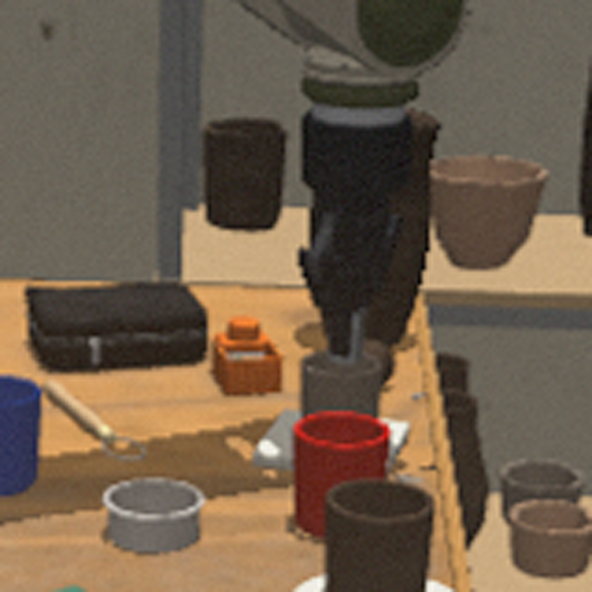

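```bash
python3 - <<'E'
import pickle,numpy as np,cv2
from rig import optics
c=pickle.load(open("side0.pkl","rb"))
K,R,t=[np.array(c[k],float) for k in "KRt"]
d=np.array([.438,.898,0])*42
def pr(p):
    q=K@(R@np.array(p)+t);return (q[:2]/q[2]).round(1)
for p in [(230,471.6,192.2),(434,368.3,84.7),(437.6,368.4,32.7)]:
    print(p,pr(p),"open tips",pr(np.array(p)+d+[0,0,13]),pr(np.array(p)-d+[0,0,13]))
n=optics.capture("side")["img"];tp=optics.capture("top")["img"]
a=cv2.resize(n[150:220,330:400],(560,560),interpolation=cv2.INTER_CUBIC)
b=cv2.resize(c["img"][20:130,250:335],(240,310),interpolation=cv2.INTER_CUBIC)
e=cv2.resize(tp[160:235,145:210],(240,277),interpolation=cv2.INTER_CUBIC)
o=np.zeros((590,800,3),np.uint8);o[:560,:560]=a;o[:310,560:]=b;o[313:590,560:]=e
cv2.imwrite("pics/s4.png",o)
E
```

```text
(230, 471.6, 192.2) [289.2 130.9] open tips [297.2 123.5] [280.6 128.9]
(434, 368.3, 84.7) [361.7 182.4] open tips [368.7 173.7] [354.9 181.8]
(437.6, 368.4, 32.7) [362.1 201. ] open tips [368.9 192. ] [355.4 201. ]
```

View pics/s4.png

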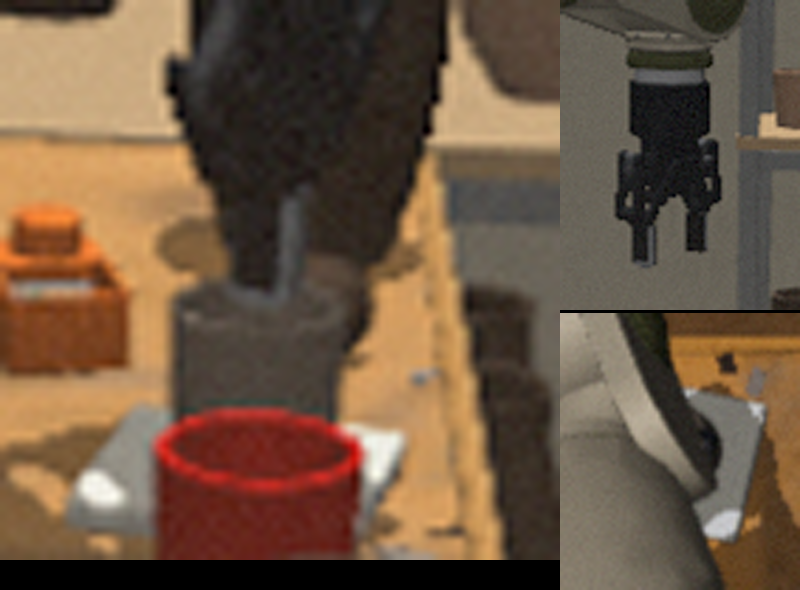

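Both views place the gripper's tip in the pot's opening, at crop (272,305), which is full-image (364,188). The reported TCP should appear at row 201, and the start image shows the same ~14 row gap. So the real finger ends sit about 36–40 mm above the reported TCP. I'll raise the gripper, open it and measure this offset.

```bash
python3 -m handwheel '[[[1,0,0,0.4,0],[1,0,0,0.4,0],[1,0,0,0.4,0],[1,0,0,0.4,0],[1,0,0,0.4,0],[1,0,0,0,0]]]'
cat > t.py <<'E'
import numpy as np,cv2,sys
from rig import optics,ctrl
c=optics.capture("side");p=ctrl.sense()["eef_pos"]
K,R,t=[np.array(c[k],float) for k in "KRt"]
q=K@(R@p+t);u,v=(q[:2]/q[2]);print(p.round(1),"tcp px",u.round(1),v.round(1))
u,v=int(u),int(v);cv2.imwrite(sys.argv[1],cv2.resize(c["img"][v-55:v+20,u-35:u+40],None,fx=8,fy=8,interpolation=cv2.INTER_CUBIC));print("crop origin",u-35,v-55)
E
python3 t.py pics/s5.png
```

```text
time_s: 3.9
eef_pos: [438.8, 369.0, 135.2]
ee_rot: [0.002, 0.225, 0.974, 0.002]
force: [0.1, 0.7, 0.2]
grip_width: -0.0
grip_force: 0.0
[438.1 368.6 133.3] tcp px 364.2 164.5
crop origin 329 109
```

View pics/s5.png

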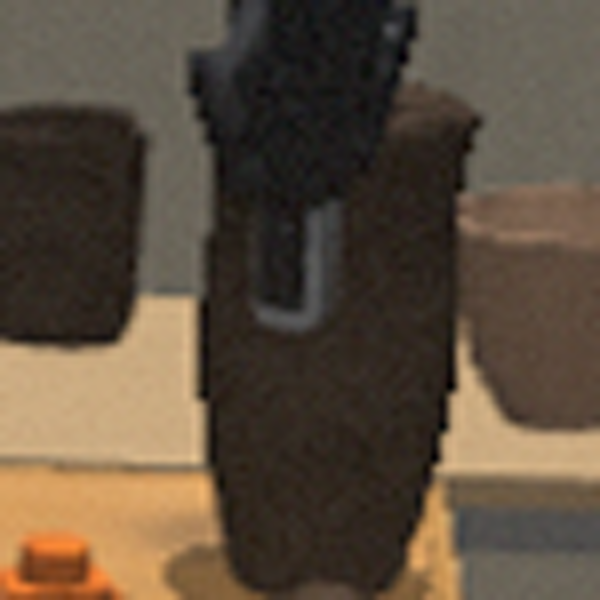

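The shut tip is at crop (292,330), which is full-image (365.5,150.2), 14.3 rows above the projected TCP. The true tips are therefore about 38 mm higher than reported, and about 2 to 3 mm to +x. I'll open and descend with that correction, checking the force in between.

```bash
python3 -m handwheel '[[[-1,-0.06,0,-0.2,0],[-1,0,0,-0.2,0],[-1,0,0,-0.2,0],[-1,0,0,-0.2,0],[-1,0,0,-0.2,0],[-1,0,0,-0.2,0],[-1,0,0,-0.2,0],[-1,0,0,-0.2,0],[-1,0,0,-0.2,0],[-1,0,0,-0.2,0]]]'; python3 -m handwheel '[[[-1,0,0,-0.16,0],[-1,0,0,-0.16,0],[-1,0,0,0,0]]]';  python3 t.py pics/s6.png
```

```text
time_s: 4.95
eef_pos: [434.7, 368.4, 31.9]
ee_rot: [0.0, 0.225, 0.974, 0.0]
force: [0.5, 0.2, -0.3]
grip_width: 0.998
grip_force: 0.0
time_s: 5.25
eef_pos: [434.2, 368.1, 15.5]
ee_rot: [-0.001, 0.225, 0.974, -0.001]
force: [-0.8, -0.1, 0.1]
grip_width: 1.002
grip_force: 0.0
[434.5 368.3  16.3] tcp px 360.6 206.7
crop origin 325 151
```

View pics/s6.png

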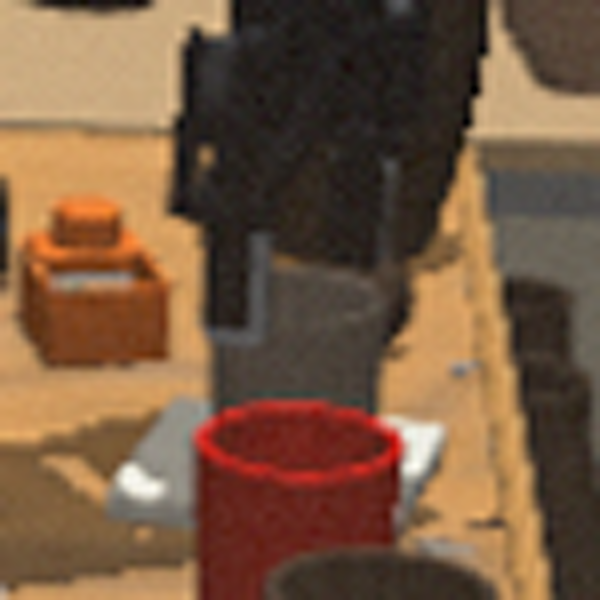

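The fingers straddle the grey pot, with the near tip at crop (230,340) and the far finger behind the rim. I'll go down another 20 mm and grip.

```bash
python3 -m handwheel '[[[-1,0,0,-0.15,0],[-1,0,0,-0.15,0],[-1,0,0,-0.12,0],[-1,0,0,0,0]]]'; python3 -m handwheel '[[[1,0,0,0,0],[1,0,0,0,0],[1,0,0,0,0],[1,0,0,0,0],[1,0,0,0,0],[1,0,0,0,0],[1,0,0,0,0]]]' 40
```

```text
time_s: 5.7
eef_pos: [434.1, 368.0, -5.4]
ee_rot: [-0.001, 0.225, 0.974, -0.001]
force: [0.6, 1.0, -0.4]
grip_width: 1.004
grip_force: 0.0
time_s: 6.4
eef_pos: [435.1, 368.6, -3.7]
ee_rot: [0.0, 0.225, 0.974, 0.0]
force: [-0.2, -0.3, 5.5]
grip_width: 0.675
grip_force: 43.3
```

Gripped at 57 mm, as expected for this pot. I'll lift it and re-measure the pot relative to the TCP.

```bash
python3 -m handwheel '[[[1,0,0,0.1,0],[1,0,0,0.2,0],[1,0,0,0.3,0],[1,0,0,0.3,0],[1,0,0,0.3,0],[1,0,0,0.3,0],[1,0,0,0.3,0],[1,0,0,0.2,0],[1,0,0,0,0]]]'; python3 t.py pics/s7.png
```

```text
time_s: 7.3
eef_pos: [435.2, 368.7, 97.2]
ee_rot: [0.001, 0.225, 0.974, 0.001]
force: [0.2, 0.1, -0.9]
grip_width: 0.674
grip_force: 43.0
[434.7 368.4  96. ] tcp px 362.2 178.2
crop origin 327 123
```

View pics/s7.png

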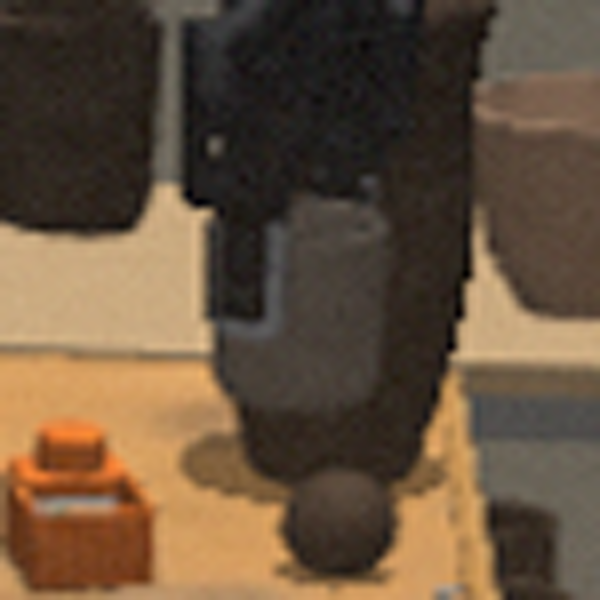

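The pot hangs upright, centred at crop (300,300), about 3 to 4 mm to +x of the TCP. Next I carry it over to the board.

```bash
python3 -m handwheel '[[[1,0.03,-0.3,0,0],[1,0.03,-0.6,0,0],[1,0.03,-0.8,0,0],[1,0.03,-0.8,0,0],[1,0.03,-0.8,0,0],[1,0.03,-0.8,0,0],[1,0.03,-0.8,0,0],[1,0.03,-0.8,0,0],[1,0.03,-0.8,0,0],[1,0.03,-0.8,0,0]]]'; python3 -m handwheel '[[[1,0,-0.8,0,0],[1,0,-0.8,0,0],[1,0,-0.8,0,0],[1,0,-0.8,0,0],[1,0,-0.8,0,0],[1,0,-0.8,0,0],[1,0,-0.8,0,0],[1,0,-0.8,0,0],[1,0,-0.6,0,0],[1,0,-0.3,0,0]]]'
```

```text
time_s: 8.35
eef_pos: [448.6, 1.3, 95.1]
ee_rot: [-0.001, 0.225, 0.974, -0.0]
force: [1.0, -0.1, -0.2]
grip_width: 0.674
grip_force: 43.1
time_s: 9.35
eef_pos: [448.0, -364.1, 94.6]
ee_rot: [-0.001, 0.226, 0.974, 0.0]
force: [-1.4, 0.9, -0.6]
grip_width: 0.673
grip_force: 43.1
```

```bash
python3 -m handwheel '[[[1,0,0,-0.2,0],[1,0,0,-0.4,0],[1,0,0,-0.4,0],[1,0,0,-0.4,0],[1,0,0,-0.3,0],[1,0,0,-0.16,0],[1,0,0,-0.06,0],[1,0,0,-0.02,0],[1,0,0,-0.02,0],[1,0,0,0,0]]]'; python3 -m handwheel '[[[1,0,0,-0.03,0],[1,0,0,0,0]]]'
```

```text
time_s: 10.35
eef_pos: [449.8, -361.8, -1.9]
ee_rot: [0.0, 0.225, 0.974, -0.0]
force: [0.6, 1.3, -0.7]
grip_width: 0.673
grip_force: 43.1
time_s: 10.55
eef_pos: [449.8, -361.7, -3.6]
ee_rot: [0.0, 0.225, 0.974, -0.0]
force: [0.3, 0.7, -1.8]
grip_width: 0.674
grip_force: 43.1
```

```bash
python3 -m handwheel '[[[1,0,0,-0.02,0],[1,0,0,-0.02,0],[1,0,0,0,0]]]'; python3 -m handwheel '[[[0.2,0,0,0,0],[-0.2,0,0,0,0],[-0.6,0,0,0,0],[-1,0,0,0,0],[-1,0,0,0,0],[-1,0,0,0,0],[-1,0,0,0,0]]]'
```

```text
time_s: 10.85
eef_pos: [450.3, -362.0, -3.7]
ee_rot: [0.001, 0.225, 0.974, -0.001]
force: [-3.7, 4.5, 15.9]
grip_width: 0.673
grip_force: 44.4
time_s: 11.55
eef_pos: [449.6, -361.6, -6.0]
ee_rot: [-0.0, 0.225, 0.974, 0.0]
force: [0.0, -0.5, 0.8]
grip_width: 0.997
grip_force: 0.0
```

Contact showed as 16 N and the pot is released. I'll rise and go to above the dark pot, then measure where the grey pot really stands to get the tool offset.

```bash
python3 -m handwheel '[[[-1,0,0,0.2,0],[-1,0,0,0.4,0],[-1,0,0,0.4,0],[-1,0,0,0.4,0],[-1,0,0,0.4,0],[-1,0,0,0.3,0],[-1,0,0.3,0,0],[-1,0,0.6,0,0],[-1,0,0.7,0,0],[-1,0,0.7,0,0]]]'; python3 -m handwheel '[[[-1,0,0.7,0,0],[-1,0,0.7,0,0],[-1,0,0.8,0,0],[-1,0.02,0.8,0,0],[-1,0.02,0.8,0,0],[-1,0.02,0.8,0,0],[-1,0,0.8,0,0],[-1,0,0.8,0,0],[-1,0,0.5,0,0],[-1,0,0,0,0]]]'
python3 - <<'E'
from rig import optics;from h import *
c=optics.capture("top");im=c["img"];cv2.imwrite("pics/t1.png",cv2.resize(im[160:225,430:510],None,fx=8,fy=8,interpolation=cv2.INTER_CUBIC))
hsv=cv2.cvtColor(im,cv2.COLOR_BGR2HSV)
cr=im[160:225,430:510].astype(int)
m=((hsv[160:225,430:510,1]<75)).astype(np.uint8)
n,l,st,_=cv2.connectedComponentsWithStats(m)
k=1+np.argmax(st[1:,4]);cn=cv2.convexHull(cv2.findNonZero((l==k).astype(np.uint8)))+np.array([430,160])
print(st[k],rim(c,cn,70,29.5))
s=optics.capture("side");K,R,t=[np.array(s[q],float) for q in "KRt"]
for p in[(453,-362,70)]:
    q=K@(R@np.array(p)+t);print(q[:2]/q[2],(R@np.array(p)+t)[2]/K[0,0])
cv2.imwrite("pics/both.png",np.vstack([cv2.resize(im[160:225,430:510],(480,390),interpolation=cv2.INTER_CUBIC)[:290],cv2.resize(s["img"][330:430,320:480],(480,300),interpolation=cv2.INTER_CUBIC)]))
E
```

```text
time_s: 12.55
eef_pos: [449.5, -245.6, 99.9]
ee_rot: [0.0, 0.225, 0.974, -0.0]
force: [0.1, 0.8, 0.8]
grip_width: 0.998
grip_force: 0.0
time_s: 13.55
eef_pos: [452.5, 90.8, 99.9]
ee_rot: [0.0, 0.223, 0.975, 0.0]
force: [0.3, 0.7, -0.1]
grip_width: 1.0
grip_force: 0.0
[ 28  15  28  25 491] (array([ 451.04355989, -361.11694396]), np.float64(68.68014153124057), np.float64(56.91039530277264))
[379.24842277 356.98408983] 1.3816755304881765
```

View pics/both.png

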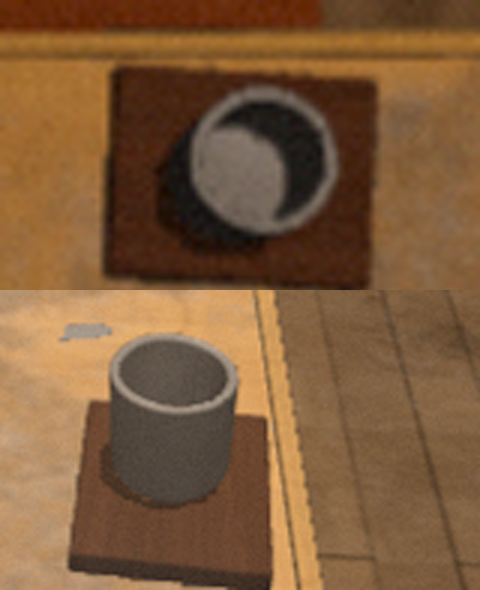

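The grey pot stands upright at about (451,-361), so the pot-to-TCP offset is only about (+1.5,0) mm. Now I grip the dark pot.

```bash
python3 -m handwheel '[[[-1,0.04,-0.07,-0.2,0],[-1,0,0,-0.3,0],[-1,0,0,-0.3,0],[-1,0,0,-0.3,0],[-1,0,0,-0.3,0],[-1,0,0,-0.2,0],[-1,0,0,-0.2,0],[-1,0,0,-0.16,0],[-1,0,0,-0.04,0],[-1,0,0,0,0]]]'; python3 -m handwheel '[[[1,0,0,0,0],[1,0,0,0,0],[1,0,0,0,0],[1,0,0,0,0],[1,0,0,0,0],[1,0,0,0,0],[1,0,0,0,0]]]' 40
```

```text
time_s: 14.65
eef_pos: [454.7, 84.8, -0.9]
ee_rot: [-0.0, 0.225, 0.974, -0.0]
force: [0.1, -0.6, -0.6]
grip_width: 1.0
grip_force: 0.0
time_s: 15.35
eef_pos: [455.3, 84.8, -0.1]
ee_rot: [0.001, 0.225, 0.974, 0.0]
force: [-0.0, -1.0, 6.6]
grip_width: 0.732
grip_force: 43.1
```

```bash
python3 -m handwheel '[[[1,0,0,0.1,0],[1,0,0,0.3,0],[1,0,0,0.4,0],[1,0,0,0.4,0],[1,0,0,0.4,0],[1,0,0,0.3,0],[1,0,0,0.1,0],[1,-0.04,0.3,0,0],[1,-0.05,0.6,0,0],[1,-0.06,0.7,0,0]]]'; python3 -m handwheel '[[[1,-0.06,0.7,0,0],[1,-0.06,0.7,0,0],[1,-0.06,0.7,0,0],[1,-0.06,0.7,0,0],[1,-0.06,0.7,0,0],[1,0,0.4,0,0],[1,0,0.2,0,0],[1,0,0,0,0]]]'
```

```text
time_s: 16.35
eef_pos: [446.8, 165.3, 98.7]
ee_rot: [-0.0, 0.226, 0.974, -0.0]
force: [0.1, -0.3, -1.8]
grip_width: 0.728
grip_force: 44.1
time_s: 17.15
eef_pos: [431.8, 370.2, 98.5]
ee_rot: [-0.0, 0.224, 0.974, -0.0]
force: [0.4, 0.5, -1.1]
grip_width: 0.734
grip_force: 44.2
```

```bash
python3 -m handwheel '[[[1,0.02,0.02,-0.2,0],[1,0,0,-0.4,0],[1,0,0,-0.4,0],[1,0,0,-0.4,0],[1,0,0,-0.3,0],[1,0,0,-0.16,0],[1,0,0,-0.06,0],[1,0,0,-0.03,0],[1,0,0,0,0]]]'; python3 -m handwheel '[[[1,0,0,-0.02,0],[1,0,0,-0.02,0],[1,0,0,0,0]]]'
```

```text
time_s: 18.05
eef_pos: [433.5, 370.8, 2.1]
ee_rot: [0.0, 0.225, 0.974, 0.0]
force: [-0.5, 0.4, -1.3]
grip_width: 0.73
grip_force: 44.1
time_s: 18.35
eef_pos: [433.4, 371.0, 0.0]
ee_rot: [0.0, 0.225, 0.974, 0.0]
force: [0.7, 0.1, -0.1]
grip_width: 0.729
grip_force: 44.2
```

```bash
python3 -m handwheel '[[[1,0,0,-0.02,0],[1,0,0,-0.02,0],[1,0,0,0,0]]]'; python3 -m handwheel '[[[0.2,0,0,0,0],[-0.2,0,0,0,0],[-0.6,0,0,0,0],[-1,0,0,0,0],[-1,0,0,0,0],[-1,0,0,0,0],[-1,0,0,0,0]]]'
```

```text
time_s: 18.65
eef_pos: [433.8, 371.0, -0.2]
ee_rot: [0.001, 0.225, 0.974, 0.0]
force: [-4.4, -3.3, 17.7]
grip_width: 0.731
grip_force: 44.8
time_s: 19.35
eef_pos: [433.1, 370.8, -2.5]
ee_rot: [-0.0, 0.225, 0.974, -0.0]
force: [0.0, 0.3, -0.3]
grip_width: 0.996
grip_force: 0.0
```

```bash
python3 -m handwheel '[[[-1,0,0,0.3,0],[-1,0,0,0.4,0],[-1,0,0,0.4,0],[-1,0,0,0.4,0],[-1,0,0,0.4,0],[-1,0,0,0.2,0],[-1,0.02,-0.4,0,0],[-1,0.02,-0.8,0,0],[-1,0.02,-0.8,0,0],[-1,0.02,-0.8,0,0]]]'; python3 -m handwheel '[[[-1,0.02,-0.8,0,0],[-1,0,-0.8,0,0],[-1,0,-0.8,0,0],[-1,0,-0.8,0,0],[-1,0,-0.8,0,0],[-1,0,-0.8,0,0],[-1,0,-0.8,0,0],[-1,0,-0.8,0,0],[-1,0,-0.4,0,0],[-1,0,0,0,0]]]'
python3 - <<'E'
from rig import optics;from h import *
c=optics.capture("top");im=c["img"]
hsv=cv2.cvtColor(im,cv2.COLOR_BGR2HSV);x0,y0,x1,y1=150,165,210,232
m=((hsv[y0:y1,x0:x1,2]<80)).astype(np.uint8);m[:10]=0
n,l,st,_=cv2.connectedComponentsWithStats(m);k=1+np.argmax(st[1:,4])
cn=cv2.convexHull(cv2.findNonZero((l==k).astype(np.uint8)))+np.array([x0,y0])
print(st[k],rim(c,cn,82,31.5))
s=optics.capture("side")
cv2.imwrite("pics/chk.png",np.hstack([cv2.resize(im[165:232,150:210],(400,447),interpolation=cv2.INTER_CUBIC),cv2.resize(s["img"][230:320,330:410],(397,447),interpolation=cv2.INTER_CUBIC)]))
E
```

```text
time_s: 20.35
eef_pos: [436.7, 229.5, 102.2]
ee_rot: [-0.0, 0.225, 0.974, -0.0]
force: [1.0, -0.0, -0.2]
grip_width: 1.002
grip_force: 0.0
time_s: 21.35
eef_pos: [438.0, -111.1, 102.3]
ee_rot: [-0.0, 0.227, 0.974, -0.0]
force: [0.3, 1.0, 0.3]
grip_width: 0.999
grip_force: 0.0
[  7  17  31  28 652] (array([434.72573731, 371.69846978]), np.float64(75.83823341532394), np.float64(60.442015123337455))
```

View pics/chk.png

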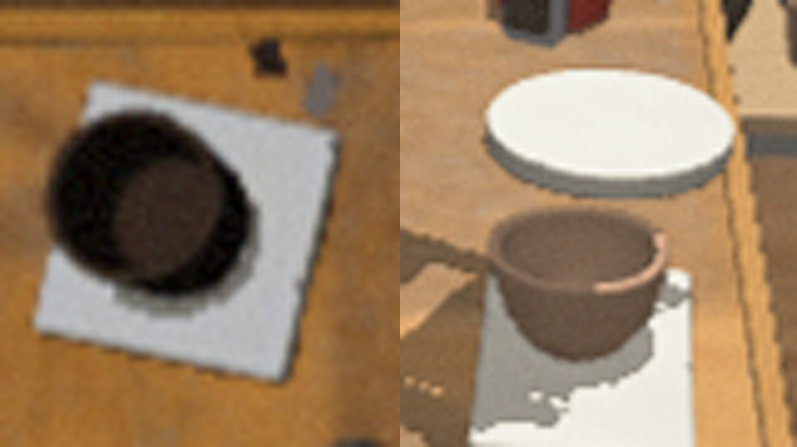

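The dark pot stands upright on the square bat, at about (435,372) against the bat's (434,372). The bowl is untouched. I'll descend on the bowl, and check both centres again on the round bat, which is now empty.

```bash
python3 - <<'E'
from rig import optics;from h import *
c=optics.capture("top");im=c["img"];hsv=cv2.cvtColor(im,cv2.COLOR_BGR2HSV)
print("dark rim by hand",ray(c,(170.7,194.2),82)[0].round(1))
m=np.zeros(im.shape[:2],np.uint8);m[160:215,262:320]=((hsv[...,1]<60)&(hsv[...,2]>120))[160:215,262:320]
p=cv2.findNonZero(m);print("round",cv2.boundingRect(p),ray(c,cv2.minEnclosingCircle(p)[0],12)[0].round(1))
E
python3 -m handwheel '[[[-1,0,0,-0.3,0],[-1,0,0,-0.3,0],[-1,0,0,-0.3,0],[-1,0,0,-0.3,0],[-1,0,0,-0.3,0],[-1,0,0,-0.2,0],[-1,0,0,-0.2,0],[-1,0,0,-0.16,0],[-1,0,0,-0.1,0],[-1,0,0,-0.04,0]]]'; python3 -m handwheel '[[[1,0,0,0,0],[1,0,0,0,0],[1,0,0,0,0],[1,0,0,0,0],[1,0,0,0,0],[1,0,0,0,0],[1,0,0,0,0]]]' 40
```

```text
dark rim by hand [434.5 369.4  82. ]
round (269, 167, 44, 43) [459.5  86.   12. ]
time_s: 22.5
eef_pos: [438.1, -109.0, -7.6]
ee_rot: [-0.0, 0.225, 0.974, 0.0]
force: [-0.4, 0.1, -1.0]
grip_width: 1.007
grip_force: 0.0
time_s: 23.2
eef_pos: [438.5, -109.6, -6.6]
ee_rot: [0.001, 0.225, 0.974, -0.0]
force: [-1.7, -0.9, 5.5]
grip_width: 0.75
grip_force: 43.1
```

```bash
python3 -m handwheel '[[[1,0,0,0.05,0],[1,0,0,0.1,0],[1,0,0,0.2,0],[1,0,0,0.2,0],[1,0,0,0,0]]]'; python3 t.py pics/s8.png
```

```text
time_s: 23.7
eef_pos: [439.1, -109.6, 21.8]
ee_rot: [0.001, 0.225, 0.974, -0.0]
force: [0.1, -0.3, -1.9]
grip_width: 0.745
grip_force: 44.5
[ 438.6 -109.4   21. ] tcp px 364.6 294.8
crop origin 329 239
```

View pics/s8.png

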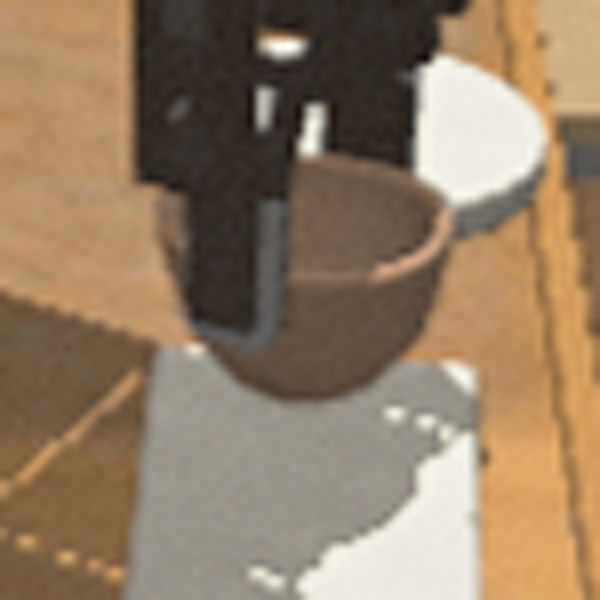

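The bowl is held level, with its rim at crop (155–450, 220). Now to the round bat.

```bash
python3 -m handwheel '[[[1,0,0,0.3,0],[1,0,0,0.4,0],[1,0,0,0.4,0],[1,0.05,0.2,0,0],[1,0.05,0.5,0,0],[1,0.05,0.7,0,0],[1,0.05,0.7,0,0],[1,0.05,0.7,0,0],[1,0.05,0.5,0,0],[1,0.05,0.3,0,0]]]'; python3 -m handwheel '[[[1,0.03,0.3,0,0],[1,0,0,0,0]]]'
```

```text
time_s: 24.75
eef_pos: [454.7, 73.4, 73.9]
ee_rot: [-0.001, 0.224, 0.975, 0.0]
force: [0.6, -0.4, -1.7]
grip_width: 0.747
grip_force: 44.9
time_s: 24.95
eef_pos: [456.4, 87.7, 73.9]
ee_rot: [-0.001, 0.224, 0.975, -0.0]
force: [0.9, -0.2, -2.3]
grip_width: 0.747
grip_force: 44.9
```

```bash
python3 -m handwheel '[[[1,0.03,-0.03,-0.2,0],[1,0,0,-0.4,0],[1,0,0,-0.4,0],[1,0,0,-0.3,0],[1,0,0,-0.16,0],[1,0,0,-0.08,0],[1,0,0,-0.03,0],[1,0,0,-0.02,0],[1,0,0,0,0]]]'; python3 -m handwheel '[[[1,0,0,-0.02,0],[1,0,0,-0.02,0],[1,0,0,0,0]]]'
```

```text
time_s: 25.85
eef_pos: [458.9, 84.3, -4.0]
ee_rot: [0.0, 0.225, 0.974, 0.0]
force: [-0.3, 0.0, -1.8]
grip_width: 0.752
grip_force: 44.9
time_s: 26.15
eef_pos: [458.7, 84.4, -6.3]
ee_rot: [0.0, 0.225, 0.974, 0.0]
force: [0.3, -0.1, -2.0]
grip_width: 0.748
grip_force: 44.9
```

```bash
python3 -m handwheel '[[[1,0,0.02,-0.02,0],[1,0,0,-0.02,0],[1,0,0,0,0]]]'
```

```text
time_s: 26.45
eef_pos: [459.5, 84.5, -6.7]
ee_rot: [0.001, 0.225, 0.974, -0.001]
force: [-4.9, -7.8, 20.2]
grip_width: 0.747
grip_force: 46.5
```

Contact. I'll release and go to the grey pot on the board.

```bash
python3 -m handwheel '[[[0.2,0,0,0,0],[-0.2,0,0,0,0],[-0.6,0,0,0,0],[-1,0,0,0,0],[-1,0,0,0,0],[-1,0,0,0,0],[-1,0,0,0,0]]]'; python3 -m handwheel '[[[-1,0,0,0.3,0],[-1,0,0,0.4,0],[-1,0,0,0.4,0],[-1,0,0,0.4,0],[-1,0,0,0.4,0],[-1,0,0,0.2,0],[-1,-0.04,-0.4,0,0],[-1,-0.04,-0.8,0,0],[-1,-0.04,-0.8,0,0],[-1,-0.04,-0.8,0,0]]]'; python3 -m handwheel '[[[-1,-0.04,-0.8,0,0],[-1,0,-0.8,0,0],[-1,0,-0.8,0,0],[-1,0,-0.8,0,0],[-1,0,-0.8,0,0],[-1,0,-0.8,0,0],[-1,0,-0.7,0,0],[-1,0,-0.4,0,0],[-1,0,0,0,0]]]'
```

```text
time_s: 27.15
eef_pos: [458.6, 85.4, -8.4]
ee_rot: [-0.0, 0.225, 0.974, -0.0]
force: [0.7, -0.6, 0.6]
grip_width: 1.001
grip_force: 0.0
time_s: 28.15
eef_pos: [450.2, -55.9, 96.3]
ee_rot: [-0.0, 0.225, 0.974, 0.0]
force: [-0.4, -0.3, 0.7]
grip_width: 0.998
grip_force: 0.0
time_s: 29.05
eef_pos: [448.0, -351.7, 95.7]
ee_rot: [-0.0, 0.226, 0.974, 0.0]
force: [-0.1, -0.0, -0.2]
grip_width: 0.999
grip_force: 0.0
```

```bash
python3 -m handwheel '[[[-1,0.03,-0.22,-0.1,0],[-1,0,0,-0.3,0],[-1,0,0,-0.3,0],[-1,0,0,-0.3,0],[-1,0,0,-0.3,0],[-1,0,0,-0.2,0],[-1,0,0,-0.2,0],[-1,0,0,-0.16,0],[-1,0,0,-0.16,0],[-1,0,0,0,0]]]'; python3 -m handwheel '[[[1,0,0,0,0],[1,0,0,0,0],[1,0,0,0,0],[1,0,0,0,0],[1,0,0,0,0],[1,0,0,0,0],[1,0,0,0,0]]]' 40
python3 - <<'E'
from rig import optics;from h import *
c=optics.capture("top");im=c["img"];hsv=cv2.cvtColor(im,cv2.COLOR_BGR2HSV)
m=np.zeros(im.shape[:2],np.uint8);m[160:215,262:320]=((hsv[...,1]<60)&(hsv[...,2]>120))[160:215,262:320]
h=cv2.convexHull(cv2.findNonZero(m));o=np.zeros_like(m);cv2.fillConvexPoly(o,h,1)
o=cv2.erode(o,np.ones((5,5)))&((hsv[...,1]>70)).astype(np.uint8)
n,l,st,_=cv2.connectedComponentsWithStats(o);k=1+np.argmax(st[1:,4])
cn=cv2.convexHull(cv2.findNonZero((l==k).astype(np.uint8)))
print("bowl",st[k],rim(c,cn,54,34),ray(c,cv2.minEnclosingCircle(cn)[0],54))
m=np.zeros(im.shape[:2],np.uint8);m[170:218,335:402]=((hsv[...,1]<60)&(hsv[...,2]>120))[170:218,335:402]
p=cv2.findNonZero(cv2.morphologyEx(m,cv2.MORPH_OPEN,np.ones((3,3))));P=ray(c,p.reshape(-1,2),12)[:,:2].astype(np.float32);print("oblong",cv2.minAreaRect(P))
E
```

```text
time_s: 30.05
eef_pos: [449.8, -360.2, -5.3]
ee_rot: [-0.001, 0.225, 0.974, 0.0]
force: [0.0, 0.3, 0.3]
grip_width: 0.998
grip_force: 0.0
time_s: 30.75
eef_pos: [450.5, -361.2, -3.5]
ee_rot: [0.001, 0.225, 0.974, -0.001]
force: [-0.6, 0.5, 6.0]
grip_width: 0.672
grip_force: 42.8
bowl [277 172  27  27 561] (array([460.24582757,  84.15722238]), np.float64(65.3686429230672), np.float64(63.693860971489926)) [[461.11883834  84.93719948  54.        ]]
oblong ((445.2665100097656, -109.84860229492188), (166.22314453125, 119.94752502441406), 89.6246337890625)
```

The bowl is centred within 2 mm on the round bat. I'll keep the first, size-checked oblong centre of (445,-113), since the arm disturbed the second mask. Now I lift the grey pot and carry it there.

```bash
python3 -m handwheel '[[[1,0,0,0.1,0],[1,0,0,0.3,0],[1,0,0,0.4,0],[1,0,0,0.4,0],[1,0,0,0.4,0],[1,0,0,0.3,0],[1,0,0,0.1,0],[1,-0.03,0.3,0,0],[1,-0.03,0.6,0,0],[1,-0.03,0.7,0,0]]]'; python3 -m handwheel '[[[1,-0.02,0.7,0,0],[1,-0.02,0.7,0,0],[1,0,0.7,0,0],[1,0,0.6,0,0],[1,0,0.4,0,0],[1,0,0.25,0,0],[1,0,0,0,0]]]'
```

```text
time_s: 31.8
eef_pos: [445.0, -279.8, 94.8]
ee_rot: [-0.001, 0.226, 0.974, 0.0]
force: [0.2, 0.0, -1.7]
grip_width: 0.678
grip_force: 43.1
time_s: 32.5
eef_pos: [443.4, -112.1, 95.4]
ee_rot: [-0.0, 0.224, 0.975, 0.0]
force: [-0.2, -0.9, -1.3]
grip_width: 0.674
grip_force: 43.1
```

```bash
python3 -m handwheel '[[[1,0,-0.02,-0.2,0],[1,0,0,-0.4,0],[1,0,0,-0.4,0],[1,0,0,-0.4,0],[1,0,0,-0.3,0],[1,0,0,-0.16,0],[1,0,0,-0.06,0],[1,0,0,-0.02,0],[1,0,0,-0.02,0],[1,0,0,0,0]]]'; python3 -m handwheel '[[[1,0,0,-0.02,0],[1,0,0,-0.02,0],[1,0,0,0,0]]]'
```

```text
time_s: 33.5
eef_pos: [443.9, -114.3, -1.9]
ee_rot: [0.0, 0.225, 0.974, -0.0]
force: [-0.8, -0.4, -1.5]
grip_width: 0.676
grip_force: 43.1
time_s: 33.8
eef_pos: [444.2, -114.4, -3.6]
ee_rot: [0.001, 0.225, 0.974, -0.0]
force: [-1.8, -0.5, 6.7]
grip_width: 0.672
grip_force: 43.6
```

Contact at 6.7 N. I'll release, raise and move clear sideways, then take a final look.

```bash
python3 -m handwheel '[[[0.2,0,0,-0.01,0],[-0.2,0,0,0,0],[-0.6,0,0,0,0],[-1,0,0,0,0],[-1,0,0,0,0],[-1,0,0,0,0],[-1,0,0,0,0]]]'; python3 -m handwheel '[[[-1,0,0,0.3,0],[-1,0,0,0.4,0],[-1,0,0,0.4,0],[-1,0,0,0.4,0],[-1,0,0,0.4,0],[-1,0,0,0.4,0],[-1,0,0,0.4,0],[-1,0,-0.4,0,0],[-1,0,-0.8,0,0],[-1,0,-0.8,0,0]]]'; python3 -m handwheel '[[[-1,0,-0.8,0,0],[-1,0,-0.8,0,0],[-1,0,-0.8,0,0],[-1,0,-0.5,0,0],[-1,0,0,0,0]]]'
python3 - <<'E'
from rig import optics;import cv2,numpy as np
a=optics.capture("top")["img"][150:270,140:500];b=optics.capture("side")["img"][150:330,240:420]
o=np.zeros((600,800,3),np.uint8);a=cv2.resize(a,(792,264),interpolation=cv2.INTER_CUBIC);b=cv2.resize(b,(330,330),interpolation=cv2.INTER_CUBIC)
o[:264,:792]=a;o[266:596,:330]=b;cv2.imwrite("pics/fin.png",o)
E
```

```text
time_s: 34.5
eef_pos: [443.6, -114.1, -4.9]
ee_rot: [-0.0, 0.225, 0.974, 0.0]
force: [-0.4, -0.6, 0.4]
grip_width: 0.998
grip_force: 0.0
time_s: 35.5
eef_pos: [443.6, -215.1, 130.4]
ee_rot: [0.0, 0.224, 0.975, -0.0]
force: [1.6, -0.4, -0.3]
grip_width: 0.995
grip_force: 0.0
time_s: 36.0
eef_pos: [443.0, -361.7, 129.5]
ee_rot: [-0.0, 0.226, 0.974, -0.0]
force: [0.3, -0.1, 0.4]
grip_width: 1.0
grip_force: 0.0
```

View pics/fin.png

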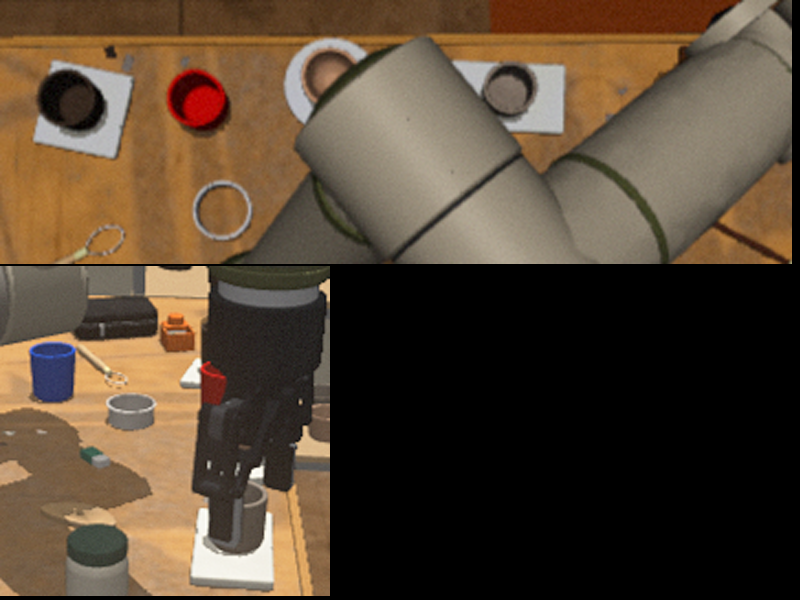

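The final picture shows the dark pot at (72,100), the bowl at (330,75) and the grey pot at (509,89), each upright on its own bat. The jar and cutter haven't moved. I'll hand in.

```bash
python3 -c "
from rig import ctrl,optics
from h import *
c=optics.capture('top');print(ray(c,(371.4,190.5),70)[0].round(1))
print(ctrl.finish_job())"
```

```text
[ 442.6 -114.    70. ]
the job is handed in; nothing more can be done
None
```

I handed the job in at about 36 s, with the dark pot on the square bat, the grey pot on the oblong and the bowl on the round, each upright and within about 4 mm of centre by my measurements; the jar and cutter were left alone, and no verdict was returned.

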